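# Check a drilled stretcher in the go / no-go plug gauge

## Task

Check the bore of the drilled stretcher in the gauging fixture: seat the stretcher against the back fence and slide it to the stop on the side of the go plunger (the slimmer, longer plug), and press that plunger fully down through the bore. Let it spring back, slide the stretcher to the other stop and press the no-go plunger (the thicker, shorter plug) lightly onto the bore to confirm that it does not go in. Leave the stretcher there with both plungers up, and do not disturb the tape measure and the spare battery.

Things in the scene. Friction and masses are not known exactly. Their poses are not given: they have to be found in the camera images.
- fixture: Gauging fixture fixed to the bench: grey-faced plywood base 160 (x) x 450 (y) x 15 mm high. Origin at the centre of its underside (bench level), x away from the robot, y along the base. Two plunger heads stand on it at y = +45 and -45 mm, both plunger axes at x = -10 mm. With the stretcher against the fence and the pin of one side, its bore lies under that side's plunger.
- fence (a point): Middle of the lower front edge of the aluminium back fence, on the base: fixture x = +20 mm, y = 0, z = 15 mm. The fence's front face is upright, runs along the fixture's y and is 22 mm high.
- stop_left (a point): Top centre of the steel stop pin at the +y end: fixture x = -10, y = +211 mm. Pins are 12 mm in diameter and only 12 mm high above the base, so their inner sides are at y = +205 and -205 mm and the 28 mm high stretcher can be pushed at its ends above them.
- stop_right (a point): Top centre of the like stop pin at the -y end: fixture x = -10, y = -211 mm.
- stretcher: Loose pine bar, 60 (x) x 320 (y) x 28 mm high, 0.23 to 0.47 kg, lying flat on the base (underside at z = 15 mm) in front of the fence, between the pins. Vertical through bore, 24 mm diameter, at its centre; a 9 mm hole near each end. Origin at the centre of its underside, y along its length. A push near one end swings the other end back a little: push both ends in turn.
- bore (a point): Centre of the mouth of the stretcher's 24 mm bore, on its upper face, 43 mm above the bench.
- go_head: Grey C-frame head of the go plunger, at either of the two places. Origin on the plunger's axis, on the base (z = 15 mm). Steel plug 22 mm in diameter, 40 mm long, tapered nose; black domed mushroom knob 37 mm wide. Keep the gripper's body clear: each head spans 22 mm round its axis from 95 to 185 mm above the bench, with an arm to a column behind the fence.
- go_axis (a point): Point on the go plunger's axis at the height of the stretcher's upper face (43 mm above the bench).
- go_knob (a point): Centre of the top of the go knob; 183 mm above the bench when up; it goes down with the plunger. The top is a flat of 18 mm diameter.
- go_plunger (a joint): Downward travel of the go plunger in m: 0 up, 0.042 at the lower end stop. The spring needs about 2 N at 0 and 8.5 N at 0.042 and lifts it when released. The nose is 8 mm above the stretcher when up and through the 28 mm thick stretcher at 0.036; fully down means more than 0.038.
- nogo_head: Grey C-frame head of the no-go plunger, as the go head, at the other place. Its plug is 27 mm in diameter and 18 mm long with a blunt nose, on a thinner rod with two collars, under a black flat disc knob of 44 mm diameter.
- nogo_axis (a point): Point on the no-go plunger's axis at the height of the stretcher's upper face (43 mm above the bench).
- nogo_knob (a point): Centre of the flat top of the no-go knob; 183 mm above the bench when up; it goes down with the plunger.
- nogo_plunger (a joint): Downward travel of the no-go plunger in m: 0 up; range, spring and height as for the go plunger. The plug meets the stretcher's upper face at about 0.008 and stops there if the bore is not oversize. A light press is 10 to 20 N on the knob; 50 N on the stretcher is too much.
- tape_measure: Bystander: yellow and black tape measure, 35 x 98 x 65 mm, standing on the bench on the robot's side of the fixture. Origin at the centre of its underside.
- spare_battery: Bystander: spare tool battery, black with orange trim, 78 x 117 x 47 mm, lying on the bench to the right (-y) of the fixture. Origin at the centre of its underside, y along its length.

How it is judged (in metres and radians):
On the way, in this order (a step that is already met when the one before it is completed fails the run):
1. the go plug is pressed fully down through the stretcher's bore (more than 38 mm of travel, bore within 3 mm of the plunger's axis) (value of joint go_plunger above 0.038 m and horizontal distance between bore and go_axis below 0.003 m), for 0.2 s.
2. the no-go plug presses on the bore's mouth with more than 1.5 N and is refused (travel 5 to 12 mm, bore within 4 mm of the plunger's axis, go plunger up) (contact force between nogo_head and stretcher above 1.5 N and value of joint nogo_plunger between 0.005 and 0.012 m and horizontal distance between bore and nogo_axis below 0.004 m and value of joint go_plunger below 0.004 m), for 0.1 s.
At the end, for the whole second after the job is handed in: Both plungers are up (less than 4 mm of travel), and the stretcher lies flat and still on the base with its bore within 6 mm of the no-go plunger's axis (value of joint each of go_plunger, nogo_plunger below 0.004 m and horizontal distance between bore and nogo_axis below 0.006 m and height (world z) of bore below 0.046 m and angle between stretcher's own z axis and vertical below 0.05 rad and linear speed of stretcher below 0.01 m/s); the robot touches nothing.
It fails at once if the no-go plug is forced onto the stretcher with more than 50 N (contact force between nogo_head and stretcher above 50 N).
It fails at once if the tape measure is moved by more than 20 mm (distance of tape_measure from where it was at the start of the episode above 0.02 m).
It fails at once if the spare battery is moved by more than 20 mm (distance of spare_battery from where it was at the start of the episode above 0.02 m).
It also fails if it takes over 72 s, if anything falls off the work surface, if the arm or the gripper's body presses on something with over 40 N, if the wrist force passes 120 N, or if a joint passes its speed limit or range.

## Robot

A 6-joint arm with a two-finger parallel gripper is mounted at the origin on the work surface; the furniture and walls round the work are solid. World frame = base frame: x ahead of the robot, y to its left, z up, the work surface at z = 0. Lengths are in m, angles in degrees, forces in N, time in s.
With the tool pointing down it reaches from about 0.375 to 0.925 m from the base axis. Payload 5.7 kg.
Tool frame: the origin (TCP) lies between the finger pads; the fingertips stand arm.tip_reach ahead of it and the grasp point (between the pads) lies 3 mm ahead of it (arm.tip_reach is the distance from the TCP to the fingertips, in m); z points along the fingers, y is the line along which they close (so a half turn about z gives the same grasp; the last joint's range is limited). The gripper opens to 85 mm and grips with 20 to 120 N. Pads are 22 mm wide; open, the fingers measure 114 mm over their backs; the gripper's body (76 mm by 85 mm) begins 54 mm behind the grasp point. The pads swing forward as they close: fully open they stand 13 mm farther back than shut.
Start: joints at [-83.658, 20.558, 86.54, -0, 72.909, -6.595], TCP at [0.134, -0.585, 0.253] pointing down, gripper open.
Joint ranges: [-170.27, 170.27], [-57.76, 135], [12.27, 136.19], [-55.21, 235.2], [11.17, 155.16], [-170.74, 170.74]. Speed limits (degrees/s): [136.94, 136.94, 180, 180, 180, 180].

## Interface

Orientations are given as a 3x3 rotation matrix whose columns are the frame's x, y, z axes.
In Python, from cell import arm gives the robot as it stands.
- The arm moves only by the tool arm_command, never from a script. Its argument "commands" is a list of rows, each an object of numbers: "claw": the finger opening in mm, from 0 to 85.4; "tx", "ty", "tz": the shift along the tool's x, y, z in mm; "twist": the turn about the tool's z in rad. In form: [{"claw": .., "tx": .., "ty": .., "tz": .., "twist": ..}, ...]. A call has 1 to 10 rows; each row is the pose to reach, as a shift and turn from the pose commanded when the call began, along the tool's axes at that moment; what a row does not reach only later rows make up. A row lasts 1/10 s, in which the tool goes at most 50 mm and 8.59 degrees, less where a joint would pass 70% of its speed; a pose out of reach is approached as far as the arm can. A call with a gripper value outside its range is refused whole. The fingers move at their own pace and stop on an object; the grip force is fixed at half the most. Time passes only in rows, so rows that repeat a pose let the fingers close. It gives the time, the measured TCP pose, the force, the opening and the grip force at its end, in the units of the state.
- arm.read_state(): the state, without advancing time (a new reading comes with each control period).
- arm.capture(name): name is "scene" or "top" or "wrist"; returns (picture, depth): 420x560x3 uint8, red, green, blue; 420x560 float32, m along the optical axis (not along the pixel's ray), 0 where there is no reading.
- arm.get_calibration(name): a dict with "camera_matrix" (3x3 intrinsics, pixels), "rvec" (rotation vector, rad) and "tvec" (3), from world to camera coordinates, as OpenCV has them. Camera axes: x right, y down, z forward; pixel columns grow to the right and rows downward; lengths in m; the calibration is good to about 2 mm. A picture is of the moment at which its call begins: read the wrist's pose just before it. get_calibration takes no time and is no camera call; for the wrist camera it gives the pose at the moment of the call.
- arm.job_done(): hands the job in; it is judged then, once.
The state is a dict: "time_s": time; "qpos": joint angles; "dq": joint speeds; "effort": joint torques, N m; "position": TCP position; "orientation": TCP orientation; "contact_force": force on the tool from outside, world axes, zero at the start; "torque": the same for the moment, N m; "opening": opening from 0.0 (shut) to 1.0 (fully open); "grip_force": force on a finger pad.
Only numpy, scipy, OpenCV 4.12 (cv2) and the standard library are available. Lean on these libraries where they do the work, as an engineer would, in place of code of your own. Each camera call takes 0.05 s, during which the arm holds its last target. There are 200 camera calls.

## Working session

There is one attempt and no reset: what is moved stays moved. The work goes in short steps, Python scripts to look and compute and a tool call to move; the robot and the scene stay as the last step left them, time stands still between calls to the robot, and variables do not carry over. Pictures are saved under pics/ and viewed, at most 11 in all, crops included, and the job is handed in when it is done.

Besides the shell and the picture viewer there is one more tool, called as name(argument=value, ...), one argument or row to a line, values as JSON. arm_command: Moves the arm, as the interface text tells. Its arguments: {"type":"object","properties":{"commands":{"type":"array"}},"required":["commands"]}

```bash
ls; mkdir -p pics; cat > h.py <<'E'
import numpy as np, cv2
from cell import arm
def cal(n):
    c=arm.get_calibration(n); K=np.array(c["camera_matrix"],float); R=cv2.Rodrigues(np.array(c["rvec"],float))[0]; t=np.array(c["tvec"],float).ravel(); return K,R,t
def ray(c,u,v,z):
    K,R,t=c; d=R.T@np.linalg.inv(K)@[u,v,1]; o=-R.T@t; return o+d*(z-o[2])/d[2]
def pts(c,D):
    K,R,t=c; v,u=np.indices(D.shape); p=np.stack([(u-K[0,2])/K[0,0]*D,(v-K[1,2])/K[1,1]*D,D],-1); return (p-t)@R
def proj(c,P):
    K,R,t=c; q=K@(R@np.array(P,float)+t); return q[:2]/q[2]
def save(n,im): cv2.imwrite(f"pics/{n}.png",cv2.cvtColor(im,cv2.COLOR_RGB2BGR))
E
python3 - <<'E'
from h import *
for n in("scene","top"):
    im,D=arm.capture(n); save(n+"0",im); c=cal(n); np.savez(n+"0.npz",im=im,D=D,K=c[0],R=c[1],t=c[2])
    print(n,-c[1].T@c[2], c[1][2])
s=arm.read_state(); print(s["time_s"],s["position"],s["orientation"],s["contact_force"],arm.tip_reach)
E
```

```text
pics
scene [-0.50516449  0.45375696  0.83377758] [ 0.76335664 -0.36051963 -0.53601514]
top [ 0.26050666 -0.01183579  1.54350639] [ 0.14173258 -0.01575899 -0.98977954]
0.1 [ 0.13426566 -0.58417938  0.25253421] [[ 9.74620279e-01  2.23864429e-01 -1.73031011e-04]
 [ 2.23864402e-01 -9.74618872e-01  1.66868268e-03]
 [ 2.04919406e-04 -1.66506746e-03 -9.99998593e-01]] [ 0.92205192 -1.24645164 -0.93799337] 0.022
```

View pics/scene0.png

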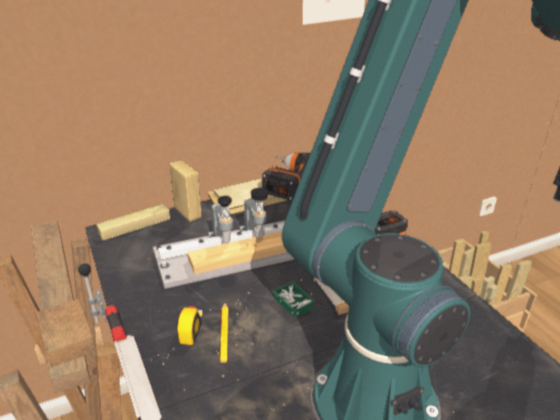

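View pics/top0.png

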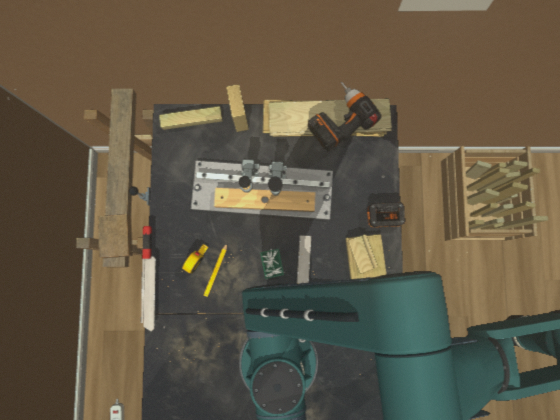

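The scene view shows the fixture with its two heads at about (224,205) and (259,197). In the top view the fixture base spans (193,162) to (333,218), the stretcher (213,188) to (315,210) and the knobs are near (244,184) and (275,184). Next I zoom in and measure.

```bash
python3 - <<'E'
from h import *
a=np.load("top0.npz"); c=(a["K"],a["R"],a["t"]); im=a["im"]; P=pts(c,a["D"])
b=np.load("scene0.npz"); cb=(b["K"],b["R"],b["t"]); 
t=cv2.resize(im[155:225,185:340],None,fx=5,fy=5,interpolation=cv2.INTER_CUBIC)
s=cv2.resize(b["im"][180:290,150:300],None,fx=5,fy=5,interpolation=cv2.INTER_CUBIC)[:240*2+70]
save("topz",t); save("scz",s)
X,Y,Z=P[...,0],P[...,1],P[...,2]
hsv=cv2.cvtColor(im,cv2.COLOR_RGB2HSV)
roi=np.zeros(Z.shape,bool); roi[155:225,185:340]=1
m=roi&(hsv[...,0]>8)&(hsv[...,0]<30)&(hsv[...,1]>90)&(Z>.02)&(Z<.06)
cnt=max(cv2.findContours(m.astype(np.uint8),0,2)[0],key=cv2.contourArea)
r=cv2.minAreaRect(cnt); bx=cv2.boxPoints(r); print("stretcher",r,[ray(c,*q,.043).round(4) for q in bx])
m=roi&(Z>.006)
m[:185]&=True
cnt=max(cv2.findContours((roi&(Z>.007)&(Z<.06)).astype(np.uint8),0,2)[0],key=cv2.contourArea)
r=cv2.minAreaRect(cnt); bx=cv2.boxPoints(r); print("base",r,[ray(c,*q,.015).round(4) for q in bx])
for n,cc,aa in(("top",c,a),("sc",cb,b)):
    Q=pts(cc,aa["D"]); k=(Q[...,2]>.165)&(Q[...,2]<.2)&(Q[...,0]>.4)&(Q[...,0]<.75)&(abs(Q[...,1])<.3)
    N,l,st,ce=cv2.connectedComponentsWithStats(k.astype(np.uint8))
    for i in range(1,N):
        if st[i,4]>15:
            q=Q[l==i]; print(n,st[i],ce[i],np.median(q,0).round(4),q.min(0).round(3),q.max(0).round(3))
print(a["K"],"z bench",np.median(Z[240:250,220:250]))
E
```

```text
stretcher ((264.5547180175781, 199.3916015625), (99.61934661865234, 19.544084548950195), 2.82712459564209) [array([0.4877, 0.2022, 0.043 ]), array([0.5508, 0.2003, 0.043 ]), array([ 0.5347, -0.1181,  0.043 ]), array([ 0.4715, -0.1144,  0.043 ])]
base ((261.9378662109375, 189.6045684814453), (139.0146484375, 50.648040771484375), 4.159642219543457) [array([0.4818, 0.282 , 0.015 ]), array([0.6494, 0.2743, 0.015 ]), array([ 0.6156, -0.1813,  0.015 ]), array([ 0.4482, -0.1666,  0.015 ])]
top [239 176  12  12 120] [244.5 181.5] [0.5406 0.0963 0.181 ] [0.525 0.08  0.172] [0.559 0.113 0.191]
top [268 176  15  16 184] [275.125     183.6576087] [0.5337 0.0074 0.1825] [ 0.514 -0.013  0.167] [0.556 0.028 0.189]
sc [251 187  17  14 199] [258.87939698 193.15075377] [0.5255 0.0127 0.1843] [ 0.51  -0.011  0.169] [0.558 0.031 0.188]
sc [217 195  15  12 128] [224.2734375 199.9453125] [0.5325 0.1022 0.182 ] [0.52  0.083 0.165] [0.553 0.118 0.188]
[[476.0029114    0.         289.13826947]
 [  0.         476.0029114  210.43363971]
 [  0.           0.           1.        ]] z bench -0.000625035954124313
```

View pics/topz.png

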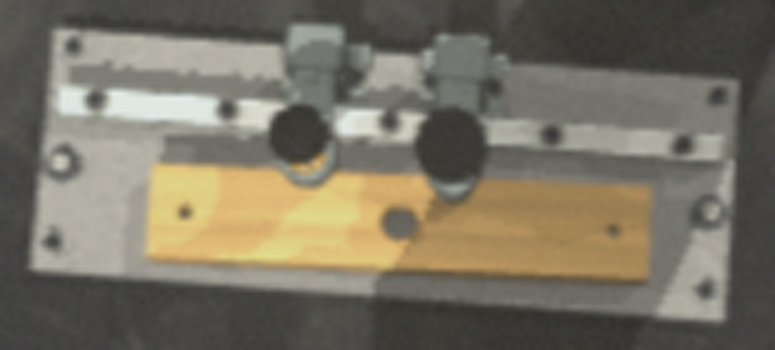

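View pics/scz.png

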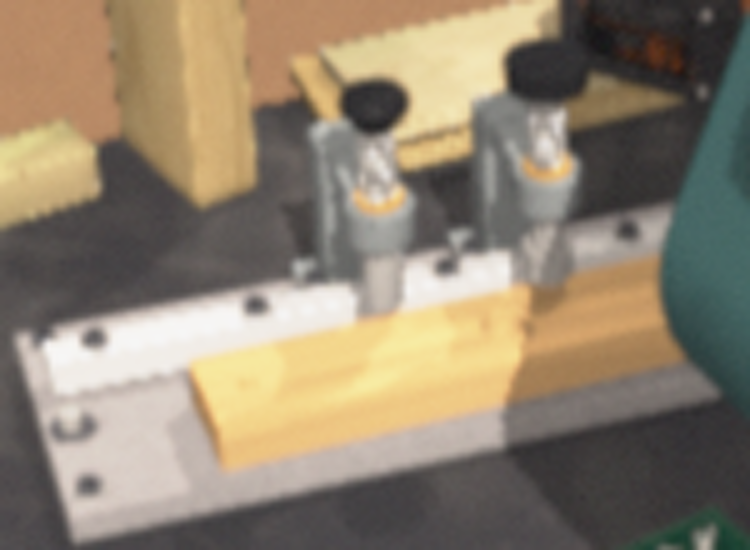

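The slim plug under the small domed mushroom knob is on the left (+y), so that head is the go plunger. The thicker plug and wide disc are on the right (-y). In the top crop the pins are at (62,160) and (709,211), and the bore is at (399,223).

```bash
cat >> h.py <<'E'
def setfix(L,Rr):
    y=(L-Rr)[:2]; y=y/np.linalg.norm(y); x=np.array([y[1],-y[0]]); o=(L+Rr)[:2]/2+.010*x
    np.savez("fix.npz",o=o,x=x,y=y); return o,x,y
def F2W(fx,fy):
    f=np.load("fix.npz"); return f["o"]+fx*f["x"]+fy*f["y"]
def W2F(p):
    f=np.load("fix.npz"); d=np.array(p)[:2]-f["o"]; return np.array([d@f["x"],d@f["y"]])
def goto(fx,fy,z):
    """tool shift in mm and twist (rad) to reach fixture xy, world TCP z, tool x along fixture x"""
    s=arm.read_state(); R=np.array(s["orientation"]); p=np.array(s["position"]); w=F2W(fx,fy)
    d=R.T@(np.array([w[0],w[1],z])-p)*1000; f=np.load("fix.npz")["x"]
    tx=R[:,0]; tw=np.arctan2(tx[1],tx[0])-np.arctan2(f[1],f[0])
    print("t",round(s["time_s"],2),"at F",(W2F(p)*1000).round(1),"z",round(p[2]*1000,1),"f",np.round(s["contact_force"],1),"-> t",d.round(1),"twist",round(tw,4))
E
python3 - <<'E'
from h import *
a=np.load("top0.npz"); c=(a["K"],a["R"],a["t"])
g=lambda u,v,z: ray(c,u/5+185-.4,v/5+155-.4,z)
L=g(62,160,.027);R=g(709,211,.027); print(L,R,np.linalg.norm(L-R),setfix(L,R))
for n,u,v,z in(("go",299,134,.183),("nogo",451,146,.183),("bore",399,223,.043),("strTL",148,165,.043),("TR",652,187,.043),("BL",148,262,.043),("BR",650,282,.043)): print(n,(W2F(g(u,v,z))*1000).round(1))
print("corner",[(W2F(g(*q,.015))*1000).round(1) for q in((55,28),(740,80),(725,322),(30,270))])
goto(-.08,0,.32)
E
```

```text
[0.55585466 0.26160012 0.027     ] [ 0.52208438 -0.15672976  0.027     ] 0.41969074280065416 (array([0.54893709, 0.05163053]), array([ 0.99675746, -0.08046469]), array([0.08046469, 0.99675746]))
go [-11.7  43.9]
nogo [-11.7 -44.8]
bore [-36.4 -11.4]
strTL [-11.7 151.7]
TR [  -0.2 -171. ]
BL [-74.2 145.5]
BR [ -61.7 -174. ]
corner [array([ 79.5, 226. ]), array([  81. , -225.4]), array([ -79.8, -226. ]), array([-81.6, 225.2])]
t 0.1 at F [-362.2 -667.1] z 252.5 f [ 0.9 -1.2 -0.9] -> t [ 470.2 -551.1  -66.5] twist 0.3063
```

arm_command(
  commands=[
    {"claw": 0,"tx": 47,"ty": -55,"tz": -7,"twist": 0.03},
    {"claw": 0,"tx": 94,"ty": -110,"tz": -14,"twist": 0.06},
    {"claw": 0,"tx": 141,"ty": -165,"tz": -21,"twist": 0.09},
    {"claw": 0,"tx": 188,"ty": -220,"tz": -28,"twist": 0.12},
    {"claw": 0,"tx": 235,"ty": -275,"tz": -35,"twist": 0.15},
    {"claw": 0,"tx": 282,"ty": -330,"tz": -42,"twist": 0.18},
    {"claw": 0,"tx": 329,"ty": -385,"tz": -49,"twist": 0.21},
    {"claw": 0,"tx": 376,"ty": -440,"tz": -56,"twist": 0.24},
    {"claw": 0,"tx": 423,"ty": -495,"tz": -63,"twist": 0.27},
    {"claw": 0,"tx": 470,"ty": -551,"tz": -66,"twist": 0.306},
  ],
)

```text
time_s: 1.1
position: [0.365, -0.1416, 0.301]
orientation: [[0.997, -0.082, 0.0], [-0.082, -0.997, -0.0], [0.0, 0.0, -1.0]]
contact_force: [1.0, -1.3, -0.3]
opening: 0.005
grip_force: 0.0
```

```bash
python3 - <<'E'
from h import *
goto(-.08,0,.32)
E
```

```text
t 1.1 at F [-167.8 -207.4] z 301.0 f [ 1.  -1.3 -0.3] -> t [  87.6 -207.5  -19. ] twist -0.0014
```

arm_command(
  commands=[
    {"claw": 0,"tx": 18,"ty": -42,"tz": -4,"twist": 0},
    {"claw": 0,"tx": 36,"ty": -84,"tz": -8,"twist": 0},
    {"claw": 0,"tx": 54,"ty": -126,"tz": -12,"twist": 0},
    {"claw": 0,"tx": 72,"ty": -168,"tz": -16,"twist": 0},
    {"claw": 0,"tx": 88,"ty": -207,"tz": -19,"twist": 0},
    {"claw": 0,"tx": 88,"ty": -207,"tz": -19,"twist": 0},
    {"claw": 0,"tx": 88,"ty": -207,"tz": -19,"twist": 0},
  ],
)

```text
time_s: 1.8
position: [0.4687, 0.0565, 0.3193]
orientation: [[0.997, -0.077, -0.001], [-0.077, -0.997, -0.0], [-0.001, 0.0, -1.0]]
contact_force: [-1.0, -1.6, 0.7]
opening: -0.001
grip_force: 0.0
```

```bash
python3 - <<'E'
from h import *
goto(-.08,0,.32)
c=cal("wrist"); im,D=arm.capture("wrist"); save("w1",im); np.savez("w1.npz",im=im,D=D,K=c[0],R=c[1],t=c[2]); print(-c[1].T@c[2],c[1][2])
for n,q in(("L",(-.01,.211,.027)),("R",(-.01,-.211,.027)),("go",(-.01,.045,.183)),("ng",(-.01,-.045,.183)),("f",(.02,0,.037))):
  w=F2W(*q[:2]); print(n,proj(c,[*w,q[2]]).round(1))
E
```

```text
t 1.8 at F [-80.4  -1.6] z 319.3 f [-1.  -1.6  0.7] -> t [ 0.4 -1.6 -0.7] twist 0.003
[0.53515132 0.05149133 0.43909601] [-0.26267553  0.02019674 -0.96467282]
L [116.2 126.2]
R [435.5 127. ]
go [220.5 124.7]
ng [330.2 125. ]
f [275.9 101.9]
```

View pics/w1.png

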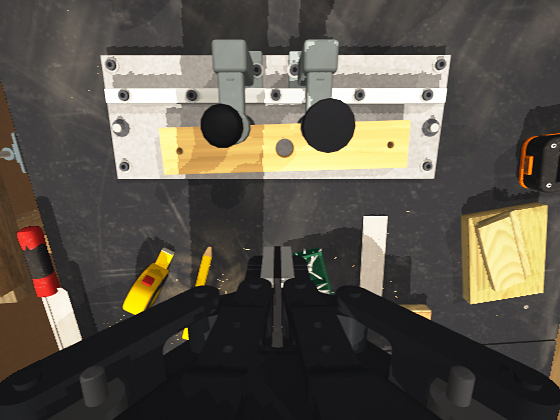

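The wrist view shows the pins at (118,127) and (432,127) and the knobs at (222,125) and (329,126). That agrees with the predicted pixels to within about 1 mm at the middle. The stretcher's left end sits further from the fence, so I push that end first.

arm_command(
  commands=[
    {"claw": 0,"tx": -7,"ty": -44,"tz": 0,"twist": 0.003},
    {"claw": 0,"tx": -14,"ty": -88,"tz": 0,"twist": 0.003},
    {"claw": 0,"tx": -20,"ty": -132,"tz": 0,"twist": 0.003},
    {"claw": 0,"tx": -20,"ty": -132,"tz": 48,"twist": 0.003},
    {"claw": 0,"tx": -20,"ty": -132,"tz": 96,"twist": 0.003},
    {"claw": 0,"tx": -20,"ty": -132,"tz": 144,"twist": 0.003},
    {"claw": 0,"tx": -20,"ty": -132,"tz": 192,"twist": 0.003},
    {"claw": 0,"tx": -20,"ty": -132,"tz": 240,"twist": 0.003},
    {"claw": 0,"tx": -20,"ty": -132,"tz": 272,"twist": 0.003},
    {"claw": 0,"tx": -20,"ty": -132,"tz": 272,"twist": 0.003},
  ],
)

```text
time_s: 2.85
position: [0.456, 0.1864, 0.0443]
orientation: [[0.996, -0.085, -0.009], [-0.085, -0.996, -0.002], [-0.009, 0.003, -1.0]]
contact_force: [-0.3, 0.3, -0.3]
opening: 0.002
grip_force: 0.0
```

```bash
python3 - <<'E'
from h import *
goto(-.055,.13,.046)
E
```

```text
t 2.85 at F [-103.5  126.9] z 44.3 f [-0.3  0.3 -0.3] -> t [48.4 -3.4 -2.1] twist -0.0049
```

arm_command(
  commands=[
    {"claw": 0,"tx": 10,"ty": -2,"tz": -2,"twist": -0.003},
    {"claw": 0,"tx": 16,"ty": -3,"tz": -2,"twist": -0.003},
    {"claw": 0,"tx": 20,"ty": -3,"tz": -2,"twist": -0.003},
    {"claw": 0,"tx": 24,"ty": -3,"tz": -2,"twist": -0.003},
    {"claw": 0,"tx": 28,"ty": -3,"tz": -2,"twist": -0.003},
    {"claw": 0,"tx": 32,"ty": -3,"tz": -2,"twist": -0.003},
    {"claw": 0,"tx": 36,"ty": -3,"tz": -2,"twist": -0.003},
    {"claw": 0,"tx": 40,"ty": -3,"tz": -2,"twist": -0.003},
    {"claw": 0,"tx": 44,"ty": -3,"tz": -2,"twist": -0.003},
    {"claw": 0,"tx": 47,"ty": -3,"tz": -2,"twist": -0.003},
  ],
)

```text
time_s: 3.85
position: [0.506, 0.188, 0.0496]
orientation: [[0.997, -0.08, -0.002], [-0.08, -0.997, -0.0], [-0.002, 0.0, -1.0]]
contact_force: [-8.1, 2.2, 6.0]
opening: 0.001
grip_force: 4.1
```

```bash
python3 - <<'E'
from h import *
goto(-.055,.13,.046)
c=cal("wrist"); im,D=arm.capture("wrist"); save("w2",im)
E
```

```text
t 3.85 at F [-53.8 132.5] z 49.6 f [-8.1  2.2  6. ] -> t [-1.2  2.5  3.6] twist 0.0001
```

View pics/w2.png

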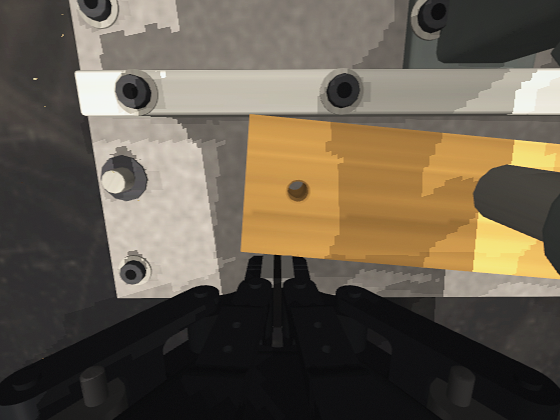

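The left end's back corner is now at the fence, at (250,115), and the right end has swung out by about 5°. I push the right end next.

arm_command(
  commands=[
    {"claw": 0,"tx": -25,"ty": 0,"tz": 0,"twist": 0},
    {"claw": 0,"tx": -52,"ty": 0,"tz": -30,"twist": 0},
    {"claw": 0,"tx": -52,"ty": 40,"tz": -60,"twist": 0},
    {"claw": 0,"tx": -52,"ty": 88,"tz": -60,"twist": 0},
    {"claw": 0,"tx": -52,"ty": 136,"tz": -60,"twist": 0},
    {"claw": 0,"tx": -52,"ty": 184,"tz": -60,"twist": 0},
    {"claw": 0,"tx": -52,"ty": 232,"tz": -60,"twist": 0},
    {"claw": 0,"tx": -52,"ty": 272,"tz": -60,"twist": 0},
    {"claw": 0,"tx": -52,"ty": 272,"tz": -20,"twist": 0},
    {"claw": 0,"tx": -52,"ty": 272,"tz": 3,"twist": 0},
  ],
)

```text
time_s: 4.9
position: [0.434, -0.0812, 0.0459]
orientation: [[0.997, -0.083, 0.002], [-0.083, -0.997, -0.001], [0.003, 0.001, -1.0]]
contact_force: [-0.6, 0.5, -1.0]
opening: -0.002
grip_force: 0.0
```

arm_command(
  commands=[
    {"claw": 0,"tx": 10,"ty": 0,"tz": 0,"twist": 0},
    {"claw": 0,"tx": 16,"ty": 0,"tz": 0,"twist": 0},
    {"claw": 0,"tx": 21,"ty": 0,"tz": 0,"twist": 0},
    {"claw": 0,"tx": 26,"ty": 0,"tz": 0,"twist": 0},
    {"claw": 0,"tx": 31,"ty": 0,"tz": 0,"twist": 0},
    {"claw": 0,"tx": 36,"ty": 0,"tz": 0,"twist": 0},
    {"claw": 0,"tx": 41,"ty": 0,"tz": 0,"twist": 0},
    {"claw": 0,"tx": 46,"ty": 0,"tz": 0,"twist": 0},
    {"claw": 0,"tx": 49,"ty": 0,"tz": 0,"twist": 0},
    {"claw": 0,"tx": 52,"ty": 0,"tz": 0,"twist": 0},
  ],
)

```text
time_s: 5.9
position: [0.4849, -0.0831, 0.0467]
orientation: [[0.997, -0.08, -0.001], [-0.08, -0.997, 0.0], [-0.001, -0.0, -1.0]]
contact_force: [-1.7, -0.6, 1.6]
opening: 0.001
grip_force: 1.1
```

```bash
python3 - <<'E'
from h import *
goto(-.055,-.14,.046)
c=cal("wrist"); im,D=arm.capture("wrist"); save("w3",im)
E
```

```text
t 5.9 at F [ -53.  -139.4] z 46.7 f [-1.7 -0.6  1.6] -> t [-2.   0.6  0.7] twist 0.0004
```

View pics/w3.png

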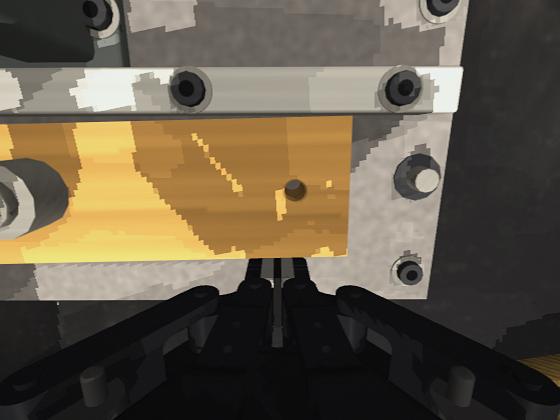

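arm_command(
  commands=[
    {"claw": 0,"tx": 4,"ty": 0,"tz": 0,"twist": 0},
    {"claw": 0,"tx": 4,"ty": 0,"tz": 0,"twist": 0},
    {"claw": 0,"tx": -20,"ty": 10,"tz": -10,"twist": 0},
    {"claw": 0,"tx": -20,"ty": 30,"tz": -50,"twist": 0},
    {"claw": 0,"tx": 0,"ty": 66,"tz": -50,"twist": 0},
    {"claw": 0,"tx": 41,"ty": 66,"tz": -50,"twist": 0},
    {"claw": 0,"tx": 41,"ty": 66,"tz": -10,"twist": 0},
    {"claw": 0,"tx": 41,"ty": 66,"tz": -10,"twist": 0},
  ],
)

```text
time_s: 6.75
position: [0.5196, -0.1519, 0.0538]
orientation: [[0.997, -0.081, -0.004], [-0.081, -0.997, 0.002], [-0.004, -0.002, -1.0]]
contact_force: [-2.6, 1.8, -0.6]
opening: -0.0
grip_force: 0.0
```

```bash
python3 - <<'E'
from h import *
goto(-.012,-.130,.057)
E
```

```text
t 6.75 at F [ -12.9 -205.2] z 53.8 f [-2.6  1.8 -0.6] -> t [  0.8 -75.2  -3.1] twist -0.0002
```

arm_command(
  commands=[
    {"claw": 0,"tx": 1,"ty": -10,"tz": -1,"twist": 0},
    {"claw": 0,"tx": 1,"ty": -16,"tz": -1,"twist": 0},
    {"claw": 0,"tx": 1,"ty": -22,"tz": -1,"twist": 0},
    {"claw": 0,"tx": 1,"ty": -28,"tz": -1,"twist": 0},
    {"claw": 0,"tx": 1,"ty": -34,"tz": -1,"twist": 0},
    {"claw": 0,"tx": 1,"ty": -40,"tz": -1,"twist": 0},
    {"claw": 0,"tx": 1,"ty": -46,"tz": -1,"twist": 0},
    {"claw": 0,"tx": 1,"ty": -52,"tz": -1,"twist": 0},
    {"claw": 0,"tx": 1,"ty": -58,"tz": -1,"twist": 0},
    {"claw": 0,"tx": 1,"ty": -64,"tz": -1,"twist": 0},
  ],
)

```text
time_s: 7.75
position: [0.5268, -0.0891, 0.0585]
orientation: [[0.997, -0.079, 0.001], [-0.079, -0.997, -0.002], [0.001, 0.002, -1.0]]
contact_force: [-2.6, -6.3, 6.2]
opening: -0.001
grip_force: 4.5
```

```bash
python3 - <<'E'
from h import *
goto(-.012,-.130,.057)
E
```

```text
t 7.75 at F [ -10.7 -142.1] z 58.5 f [-2.6 -6.3  6.2] -> t [ -1.3 -12.1   1.5] twist 0.0012
```

arm_command(
  commands=[
    {"claw": 0,"tx": -1,"ty": -2,"tz": 1,"twist": 0},
    {"claw": 0,"tx": -1,"ty": -4,"tz": 2,"twist": 0},
    {"claw": 0,"tx": -1,"ty": -6,"tz": 2,"twist": 0},
    {"claw": 0,"tx": -1,"ty": -8,"tz": 2,"twist": 0},
    {"claw": 0,"tx": -1,"ty": -10,"tz": 2,"twist": 0},
  ],
)

```text
time_s: 8.25
position: [0.5275, -0.0819, 0.0583]
orientation: [[0.997, -0.078, 0.003], [-0.078, -0.997, -0.006], [0.003, 0.006, -1.0]]
contact_force: [-8.1, -20.2, 22.6]
opening: -0.003
grip_force: 15.8
```

```bash
python3 - <<'E'
from h import *
goto(-.012,-.130,.057)
c=cal("wrist"); im,D=arm.capture("wrist"); save("w4",im)
E
```

```text
t 8.25 at F [ -10.6 -134.8] z 58.3 f [ -8.1 -20.2  22.6] -> t [-1.4 -4.8  1.3] twist 0.0028
```

View pics/w4.png

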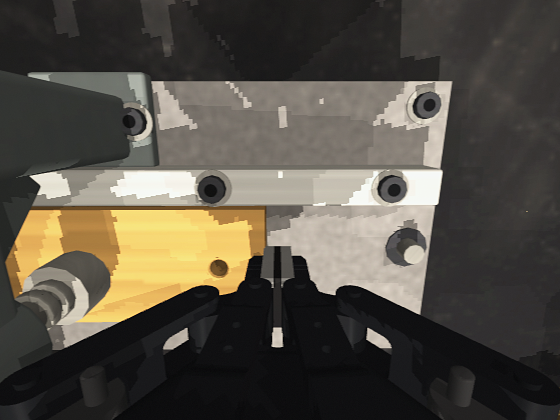

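The right end is at (266,208), against the fence and under about 20 N of push. I check the end position by casting a ray.

```bash
python3 - <<'E'
from h import *
c=cal("wrist")
for u,v,z in((266,208,.043),(30,208,.043),(412,254,.027),(219,268,.043),(442,205,.037),(441,170,.037)): print((W2F(ray(c,u,v,z))*1000).round(1))
a,D=arm.capture("top"); save("top4",cv2.resize(a[155:225,185:340],None,fx=5,fy=5,interpolation=cv2.INTER_CUBIC))
c=cal("top"); hsv=cv2.cvtColor(a,cv2.COLOR_RGB2HSV); P=pts(c,D)
m=((hsv[...,0]>8)&(hsv[...,0]<30)&(hsv[...,1]>90)&(P[...,2]>.02)&(P[...,2]<.06)).astype(np.uint8); m[:, :185]=0;m[:155]=0;m[225:]=0;m[:,340:]=0
n=np.argwhere(m); print(n[:,1].min(),n[:,1].max()); u=n[:,1].min()
print((W2F(ray(c,u-.5,200,.043))*1000).round(1))
E
```

```text
[  20.8 -129.3]
[ 20.7 -19.9]
[  -9.1 -208.1]
[  -9.7 -106. ]
[  20.9 -214.8]
[  37.9 -211.9]
203 290
[-54.7 184.8]
```

arm_command(
  commands=[
    {"claw": 0,"tx": 0,"ty": 6,"tz": -2,"twist": 0},
    {"claw": 0,"tx": 0,"ty": 6,"tz": -2,"twist": 0},
    {"claw": 0,"tx": 0,"ty": 0,"tz": -2,"twist": 0},
    {"claw": 0,"tx": 0,"ty": -3,"tz": -3,"twist": 0},
    {"claw": 0,"tx": 0,"ty": -6,"tz": -4,"twist": 0},
    {"claw": 0,"tx": 0,"ty": -9,"tz": -4,"twist": 0},
  ],
)

```text
time_s: 8.95
position: [0.5269, -0.0688, 0.0595]
orientation: [[0.997, -0.08, -0.001], [-0.08, -0.997, 0.0], [-0.001, -0.0, -1.0]]
contact_force: [0.9, -1.9, -0.3]
opening: -0.001
grip_force: 1.1
```

```bash
python3 - <<'E'
from h import *
goto(-.012,-.121,.057)
c=cal("wrist"); im,D=arm.capture("wrist"); g=cv2.cvtColor(im,cv2.COLOR_RGB2HSV)[215:240]
m=(g[...,0]>8)&(g[...,0]<30)&(g[...,1]>90); u=np.median([np.flatnonzero(r).max() for r in m]); print(u,W2F(ray(c,u+.5,227,.043))*1000)
E
```

```text
t 8.95 at F [ -12.3 -121.8] z 59.5 f [ 0.9 -1.9 -0.3] -> t [ 0.3 -0.8  2.5] twist 0.0007
265.0 [   9.40284023 -116.15300781]
```

arm_command(
  commands=[
    {"claw": 0,"tx": 0,"ty": -1.5,"tz": 0,"twist": 0},
    {"claw": 0,"tx": 0,"ty": -3,"tz": 0,"twist": 0},
    {"claw": 0,"tx": 0,"ty": -3,"tz": 0,"twist": 0},
  ],
)

```text
time_s: 9.3
position: [0.5275, -0.0674, 0.0596]
orientation: [[0.997, -0.079, 0.0], [-0.079, -0.997, -0.002], [0.0, 0.002, -1.0]]
contact_force: [-1.5, -6.8, -0.7]
opening: 0.003
grip_force: 3.6
```

```bash
cat >> h.py <<'E'
def endx(r0=215,r1=240,right=True):
    c=cal("wrist"); im,D=arm.capture("wrist"); g=cv2.cvtColor(im,cv2.COLOR_RGB2HSV)[r0:r1]
    m=(g[...,0]>8)&(g[...,0]<30)&(g[...,1]>90); u=np.median([np.flatnonzero(r).max()+.5 if right else np.flatnonzero(r).min()-.5 for r in m]); print(u,W2F(ray(c,u,(r0+r1)/2,.043))*1000); return im
E
python3 - <<'E'
from h import *
goto(-.012,-.121,.057); endx()
E
```

```text
t 9.3 at F [ -11.8 -120.3] z 59.6 f [-1.5 -6.8 -0.7] -> t [-0.3  0.7  2.6] twist 0.0014
265.5 [   9.73708326 -114.69107113]
```

arm_command(
  commands=[
    {"claw": 0,"tx": 0,"ty": -2,"tz": 0,"twist": 0},
    {"claw": 0,"tx": 0,"ty": -2,"tz": 0,"twist": 0},
    {"claw": 0,"tx": 0,"ty": 15,"tz": 0,"twist": 0},
    {"claw": 0,"tx": 0,"ty": 15,"tz": -50,"twist": 0},
    {"claw": 0,"tx": -20,"ty": 15,"tz": -95,"twist": 0},
    {"claw": 0,"tx": -40,"ty": 0,"tz": -140,"twist": 0},
    {"claw": 0,"tx": -60,"ty": -30,"tz": -175,"twist": 0},
    {"claw": 0,"tx": -68,"ty": -60,"tz": -210,"twist": 0},
    {"claw": 0,"tx": -68,"ty": -90,"tz": -245,"twist": 0},
    {"claw": 0,"tx": -68,"ty": -120,"tz": -260,"twist": 0},
  ],
)

```text
time_s: 10.35
position: [0.47, 0.0601, 0.3233]
orientation: [[0.997, -0.08, 0.005], [-0.08, -0.997, 0.001], [0.005, -0.001, -1.0]]
contact_force: [1.4, -0.5, -0.8]
opening: -0.001
grip_force: 0.0
```

arm_command(
  commands=[
    {"claw": 0,"tx": 0,"ty": 0,"tz": 0,"twist": 0},
    {"claw": 0,"tx": 0,"ty": 0,"tz": 0,"twist": 0},
  ],
)

```text
time_s: 10.55
position: [0.4689, 0.0592, 0.3197]
orientation: [[0.997, -0.078, 0.0], [-0.078, -0.997, 0.0], [0.0, -0.0, -1.0]]
contact_force: [-0.7, -0.4, -0.9]
opening: -0.002
grip_force: 0.0
```

```bash
cat >> h.py <<'E'
def look(n):
    goto(-.01,.045,.21)
    c=cal("wrist"); im,D=arm.capture("wrist"); g=cv2.cvtColor(im,cv2.COLOR_RGB2HSV)
    m=((g[...,0]>8)&(g[...,0]<30)&(g[...,1]>90)).astype(np.uint8); m[200:]=0; m[:80]=0; m[:,:95]=0; m[:,460:]=0
    cnt=max(cv2.findContours(m,0,2)[0],key=cv2.contourArea); r=cv2.minAreaRect(cnt)
    for q in cv2.boxPoints(r): print((W2F(ray(c,*q,.043))*1000).round(1))
    x0,y0,w,h=cv2.boundingRect(cnt); print(x0,y0,w,h)
    save(n,cv2.resize(im[50:195,90:460],None,fx=2.1,fy=2.1,interpolation=cv2.INTER_CUBIC))
E
python3 -c "
from h import *
look('w5')"
```

```text
t 10.55 at F [-80.4   1.1] z 319.7 f [-0.7 -0.4 -0.9] -> t [ 70.5 -43.8 109.7] twist 0.0023
[ 18.2 204.7]
[ 18.6 -52.2]
[-40.2 -54.5]
[-40.7 213. ]
114 103 207 49
```

View pics/w5.png

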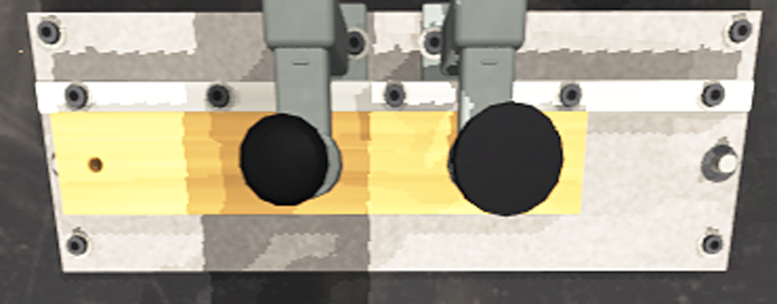

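The stretcher lies flush on the fence and its left end covers the left pin. The knobs are at (285,160) for go and (508,160) for no-go in the crop. Next I press the go plunger.

arm_command(
  commands=[
    {"claw": 0,"tx": 35,"ty": -22,"tz": 0,"twist": 0.002},
    {"claw": 0,"tx": 70,"ty": -44,"tz": 0,"twist": 0.002},
    {"claw": 0,"tx": 70,"ty": -44,"tz": 40,"twist": 0.002},
    {"claw": 0,"tx": 70,"ty": -44,"tz": 80,"twist": 0.002},
    {"claw": 0,"tx": 70,"ty": -44,"tz": 103,"twist": 0.002},
    {"claw": 0,"tx": 70,"ty": -44,"tz": 103,"twist": 0.002},
    {"claw": 0,"tx": 70,"ty": -44,"tz": 103,"twist": 0.002},
  ],
)

```text
time_s: 11.3
position: [0.542, 0.0959, 0.216]
orientation: [[0.997, -0.083, -0.003], [-0.083, -0.997, -0.0], [-0.002, 0.0, -1.0]]
contact_force: [-0.7, 0.5, 0.4]
opening: -0.0
grip_force: 0.0
```

```bash
python3 -c "
from h import *
goto(-.01,.045,.163)"
```

```text
t 11.3 at F [-10.5  43.6] z 216.0 f [-0.7  0.5  0.4] -> t [ 0.6 -1.4 53. ] twist -0.0029
```

arm_command(
  commands=[
    {"claw": 0,"tx": 0.5,"ty": -1,"tz": 8,"twist": 0},
    {"claw": 0,"tx": 0.5,"ty": -1,"tz": 14,"twist": 0},
    {"claw": 0,"tx": 0.5,"ty": -1,"tz": 20,"twist": 0},
    {"claw": 0,"tx": 0.5,"ty": -1,"tz": 24,"twist": 0},
    {"claw": 0,"tx": 0.5,"ty": -1,"tz": 28,"twist": 0},
    {"claw": 0,"tx": 0.5,"ty": -1,"tz": 32,"twist": 0},
    {"claw": 0,"tx": 0.5,"ty": -1,"tz": 36,"twist": 0},
    {"claw": 0,"tx": 0.5,"ty": -1,"tz": 40,"twist": 0},
  ],
)

```text
time_s: 12.1
position: [0.5443, 0.0978, 0.1773]
orientation: [[0.997, -0.082, 0.003], [-0.082, -0.997, -0.0], [0.003, -0.0, -1.0]]
contact_force: [3.0, -0.9, 6.6]
opening: 0.001
grip_force: 3.3
```

```bash
python3 -c "
from h import *
goto(-.01,.045,.163)"
```

```text
t 12.1 at F [-8.3 45.6] z 177.3 f [ 3.  -0.9  6.6] -> t [-1.7  0.6 14.3] twist -0.0015
```

Force is 6.6 N at about 28 mm of travel, which matches the spring. The plug is going through the bore.

arm_command(
  commands=[
    {"claw": 0,"tx": -1,"ty": 0,"tz": 4,"twist": 0},
    {"claw": 0,"tx": -1,"ty": 0,"tz": 8,"twist": 0},
    {"claw": 0,"tx": -1,"ty": 0,"tz": 12,"twist": 0},
    {"claw": 0,"tx": -1,"ty": 0,"tz": 15,"twist": 0},
    {"claw": 0,"tx": -1,"ty": 0,"tz": 16,"twist": 0},
    {"claw": 0,"tx": -1,"ty": 0,"tz": 16,"twist": 0},
  ],
)

```text
time_s: 12.7
position: [0.5443, 0.0978, 0.1629]
orientation: [[0.997, -0.082, 0.005], [-0.082, -0.997, -0.0], [0.005, -0.0, -1.0]]
contact_force: [1.1, -2.9, 16.7]
opening: -0.001
grip_force: 8.4
```

```bash
python3 -c "
from h import *
goto(-.01,.045,.163)"
```

```text
t 12.7 at F [-8.3 45.6] z 162.9 f [ 1.1 -2.9 16.7] -> t [-1.7  0.6 -0.1] twist -0.0015
```

arm_command(
  commands=[
    {"claw": 0,"tx": 0,"ty": 0,"tz": 1,"twist": 0},
    {"claw": 0,"tx": 0,"ty": 0,"tz": 2,"twist": 0},
    {"claw": 0,"tx": 0,"ty": 0,"tz": 2,"twist": 0},
    {"claw": 0,"tx": 0,"ty": 0,"tz": 2,"twist": 0},
  ],
)

```text
time_s: 13.1
position: [0.5444, 0.0978, 0.1628]
orientation: [[0.997, -0.082, 0.006], [-0.082, -0.997, -0.0], [0.006, -0.0, -1.0]]
contact_force: [-4.0, -2.1, 31.8]
opening: 0.001
grip_force: 16.1
```

arm_command(
  commands=[
    {"claw": 0,"tx": 0,"ty": 0,"tz": -10,"twist": 0},
    {"claw": 0,"tx": 0,"ty": 0,"tz": -25,"twist": 0},
    {"claw": 0,"tx": 0,"ty": 0,"tz": -45,"twist": 0},
    {"claw": 0,"tx": 0,"ty": 0,"tz": -75,"twist": 0},
    {"claw": 0,"tx": -2,"ty": -45,"tz": -80,"twist": 0},
    {"claw": 0,"tx": -2,"ty": -90,"tz": -80,"twist": 0},
    {"claw": 0,"tx": -2,"ty": -135,"tz": -80,"twist": 0},
    {"claw": 0,"tx": -2,"ty": -180,"tz": -60,"twist": 0},
    {"claw": 0,"tx": -2,"ty": -182,"tz": -15,"twist": 0},
    {"claw": 0,"tx": -2,"ty": -182,"tz": 20,"twist": 0},
  ],
)

```text
time_s: 14.1
position: [0.5533, 0.2812, 0.1364]
orientation: [[0.997, -0.079, -0.002], [-0.079, -0.997, -0.0], [-0.002, 0.0, -1.0]]
contact_force: [-0.2, -0.7, -1.5]
opening: 0.0
grip_force: 0.0
```

```bash
python3 -c "
from h import *
goto(-.012,.225,.061)"
```

```text
t 14.1 at F [-14.1 229.1] z 136.4 f [-0.2 -0.7 -1.5] -> t [ 2.2  4.1 75.4] twist 0.0011
```

arm_command(
  commands=[
    {"claw": 0,"tx": 2,"ty": 3,"tz": 40,"twist": 0},
    {"claw": 0,"tx": 2,"ty": 3,"tz": 73,"twist": 0},
    {"claw": 0,"tx": 2,"ty": 3,"tz": 73,"twist": 0},
    {"claw": 0,"tx": 2,"ty": 3,"tz": 73,"twist": 0},
  ],
)

```text
time_s: 14.5
position: [0.5557, 0.2761, 0.0652]
orientation: [[0.997, -0.082, -0.003], [-0.082, -0.997, -0.001], [-0.003, 0.001, -1.0]]
contact_force: [0.7, -0.2, 0.1]
opening: 0.001
grip_force: 0.0
```

```bash
python3 -c "
from h import *
goto(-.012,.130,.061); endx(right=False)"
```

```text
t 14.5 at F [-11.4 224.3] z 65.2 f [ 0.7 -0.2  0.1] -> t [-0.5 94.3  4.3] twist -0.0017
-0.5 [  8.57769094 362.48470116]
```

arm_command(
  commands=[
    {"claw": 0,"tx": 0,"ty": 0,"tz": 6,"twist": 0},
    {"claw": 0,"tx": 0,"ty": 6,"tz": 6,"twist": 0},
    {"claw": 0,"tx": 0,"ty": 14,"tz": 6,"twist": 0},
    {"claw": 0,"tx": 0,"ty": 22,"tz": 6,"twist": 0},
    {"claw": 0,"tx": 0,"ty": 30,"tz": 6,"twist": 0},
    {"claw": 0,"tx": 0,"ty": 38,"tz": 6,"twist": 0},
    {"claw": 0,"tx": 0,"ty": 46,"tz": 6,"twist": 0},
    {"claw": 0,"tx": 0,"ty": 54,"tz": 6,"twist": 0},
  ],
)

```text
time_s: 15.35
position: [0.5525, 0.2219, 0.06]
orientation: [[0.997, -0.082, 0.001], [-0.082, -0.997, 0.0], [0.0, -0.0, -1.0]]
contact_force: [0.6, 3.7, 3.5]
opening: -0.002
grip_force: 1.9
```

```bash
python3 -c "
from h import *
goto(-.012,.121,.060); save('w6',endx(right=False))"
```

```text
t 15.35 at F [-10.1 170. ] z 60.0 f [0.6 3.7 3.5] -> t [-1.8 49.  -0. ] twist -0.0019
288.5 [ 11.19846962 164.63544478]
```

View pics/w6.png

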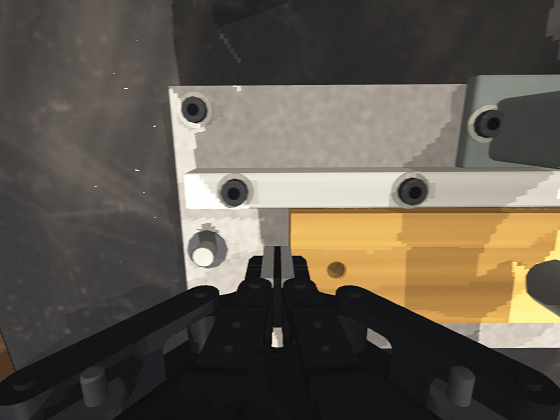

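The stretcher slides along the fence with its left end at (289,208). I keep pushing.

arm_command(
  commands=[
    {"claw": 0,"tx": -1,"ty": 7,"tz": -1,"twist": 0},
    {"claw": 0,"tx": -1,"ty": 14,"tz": -1,"twist": 0},
    {"claw": 0,"tx": -1,"ty": 21,"tz": -1,"twist": 0},
    {"claw": 0,"tx": -1,"ty": 28,"tz": -1,"twist": 0},
    {"claw": 0,"tx": -1,"ty": 35,"tz": -1,"twist": 0},
    {"claw": 0,"tx": -1,"ty": 41,"tz": -1,"twist": 0},
    {"claw": 0,"tx": -1,"ty": 45,"tz": -1,"twist": 0},
    {"claw": 0,"tx": -1,"ty": 47,"tz": -1,"twist": 0},
  ],
)

```text
time_s: 16.2
position: [0.5474, 0.1753, 0.0608]
orientation: [[0.997, -0.082, -0.0], [-0.082, -0.997, 0.0], [-0.0, -0.0, -1.0]]
contact_force: [-0.3, 1.5, -0.7]
opening: 0.001
grip_force: 0.8
```

```bash
python3 -c "
from h import *
goto(-.012,.121,.060); endx(right=False)"
```

```text
t 16.2 at F [-11.5 123.2] z 60.8 f [-0.3  1.5 -0.7] -> t [-0.5  2.2  0.8] twist -0.002
288.5 [  9.6145314  117.69819283]
```

arm_command(
  commands=[
    {"claw": 0,"tx": 0,"ty": 1.5,"tz": 0,"twist": 0},
    {"claw": 0,"tx": 0,"ty": 3,"tz": 0,"twist": 0},
    {"claw": 0,"tx": 0,"ty": 4.5,"tz": 0,"twist": 0},
    {"claw": 0,"tx": 0,"ty": 5,"tz": 0,"twist": 0},
  ],
)

```text
time_s: 16.65
position: [0.5485, 0.1736, 0.0613]
orientation: [[0.996, -0.084, 0.003], [-0.084, -0.996, 0.005], [0.003, -0.005, -1.0]]
contact_force: [0.6, 14.4, -0.1]
opening: 0.002
grip_force: 7.2
```

```bash
python3 -c "
from h import *
goto(-.012,.121,.060); endx(right=False)"
```

```text
t 16.65 at F [-10.3 121.5] z 61.3 f [ 0.6 14.4 -0.1] -> t [-1.7  0.5  1.3] twist -0.0032
287.5 [ 10.6335644 116.6297853]
```

The stretcher has stopped at 14 N, so it is at the stop. I retract and check.

arm_command(
  commands=[
    {"claw": 0,"tx": 0,"ty": -12,"tz": 0,"twist": 0},
    {"claw": 0,"tx": 0,"ty": -15,"tz": -45,"twist": 0},
    {"claw": 0,"tx": -20,"ty": -15,"tz": -90,"twist": 0},
    {"claw": 0,"tx": -40,"ty": 0,"tz": -135,"twist": 0},
    {"claw": 0,"tx": -60,"ty": 30,"tz": -170,"twist": 0},
    {"claw": 0,"tx": -69,"ty": 60,"tz": -205,"twist": 0},
    {"claw": 0,"tx": -69,"ty": 90,"tz": -240,"twist": 0},
    {"claw": 0,"tx": -69,"ty": 120,"tz": -259,"twist": 0},
    {"claw": 0,"tx": -69,"ty": 120,"tz": -259,"twist": 0},
    {"claw": 0,"tx": -69,"ty": 120,"tz": -259,"twist": 0},
  ],
)

```text
time_s: 17.7
position: [0.4684, 0.0566, 0.32]
orientation: [[0.996, -0.084, 0.001], [-0.084, -0.996, 0.0], [0.001, -0.0, -1.0]]
contact_force: [0.1, 0.4, -0.3]
opening: -0.0
grip_force: 0.0
```

```bash
python3 -c "
from h import *
look('w7')
goto(-.01,-.045,.215)"
```

```text
t 17.7 at F [-80.7  -1.6] z 320.0 f [ 0.1  0.4 -0.3] -> t [ 70.4 -46.8 110.1] twist -0.0033
[ 17.8 115.7]
[ 17.1 -51.7]
[-41.8 -53.6]
[-41.2 120.8]
183 104 135 49
t 17.75 at F [-81.2  -1. ] z 319.2 f [ 0.6 -0.3 -0.5] -> t [ 71.4  43.9 104.1] twist -0.0021
```

View pics/w7.png

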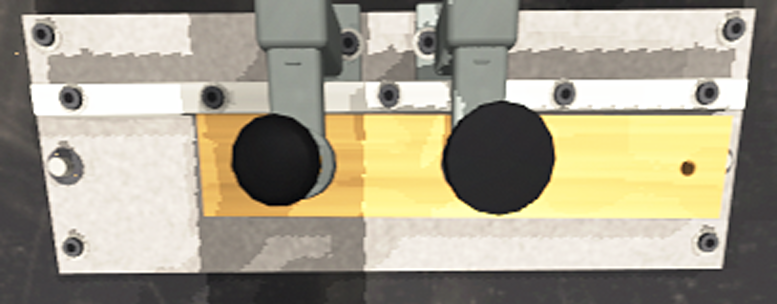

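The stretcher is flush on the fence and against the right pin, and both knobs are up, at (277,160) and (500,158). I move above the no-go knob.

arm_command(
  commands=[
    {"claw": 0,"tx": 35,"ty": 22,"tz": 0,"twist": 0},
    {"claw": 0,"tx": 71,"ty": 44,"tz": 0,"twist": 0},
    {"claw": 0,"tx": 71,"ty": 44,"tz": 40,"twist": 0},
    {"claw": 0,"tx": 71,"ty": 44,"tz": 80,"twist": 0},
    {"claw": 0,"tx": 71,"ty": 44,"tz": 104,"twist": 0},
    {"claw": 0,"tx": 71,"ty": 44,"tz": 104,"twist": 0},
    {"claw": 0,"tx": 71,"ty": 44,"tz": 104,"twist": 0},
  ],
)

```text
time_s: 18.45
position: [0.5351, 0.0081, 0.2149]
orientation: [[0.997, -0.081, -0.003], [-0.081, -0.997, 0.0], [-0.003, -0.0, -1.0]]
contact_force: [0.7, 0.2, 0.3]
opening: 0.002
grip_force: 0.0
```

arm_command(
  commands=[
    {"claw": 0,"tx": 0,"ty": 0,"tz": 5,"twist": 0},
    {"claw": 0,"tx": 0,"ty": 0,"tz": 9,"twist": 0},
    {"claw": 0,"tx": 0,"ty": 0,"tz": 12,"twist": 0},
    {"claw": 0,"tx": 0,"ty": 0,"tz": 14,"twist": 0},
    {"claw": 0,"tx": 0,"ty": 0,"tz": 15,"twist": 0},
  ],
)

```text
time_s: 18.95
position: [0.5362, 0.0072, 0.2013]
orientation: [[0.997, -0.082, 0.002], [-0.082, -0.997, 0.0], [0.002, -0.0, -1.0]]
contact_force: [0.5, 0.6, 3.1]
opening: 0.002
grip_force: 1.5
```

```bash
python3 -c "
from h import *
goto(-.01,-.045,.197)"
```

```text
t 18.95 at F [ -9.1 -45.3] z 201.3 f [0.5 0.6 3.1] -> t [-0.9 -0.3  4.3] twist -0.0018
```

arm_command(
  commands=[
    {"claw": 0,"tx": 0,"ty": 0,"tz": 2,"twist": 0},
    {"claw": 0,"tx": 0,"ty": 0,"tz": 4,"twist": 0},
    {"claw": 0,"tx": 0,"ty": 0,"tz": 4.5,"twist": 0},
  ],
)

```text
time_s: 19.25
position: [0.5362, 0.0072, 0.197]
orientation: [[0.997, -0.082, 0.001], [-0.082, -0.997, 0.0], [0.001, -0.0, -1.0]]
contact_force: [-1.4, 1.0, 11.6]
opening: 0.0
grip_force: 5.9
```

arm_command(
  commands=[
    {"claw": 0,"tx": 0,"ty": 0,"tz": 0.4,"twist": 0},
    {"claw": 0,"tx": 0,"ty": 0,"tz": 0.4,"twist": 0},
    {"claw": 0,"tx": 0,"ty": 0,"tz": 0.4,"twist": 0},
    {"claw": 0,"tx": 0,"ty": 0,"tz": 0.4,"twist": 0},
  ],
)

```text
time_s: 19.65
position: [0.5362, 0.0072, 0.197]
orientation: [[0.997, -0.082, 0.002], [-0.082, -0.997, 0.0], [0.002, -0.0, -1.0]]
contact_force: [-0.9, 1.9, 11.5]
opening: 0.001
grip_force: 5.6
```

arm_command(
  commands=[
    {"claw": 0,"tx": 0,"ty": 0,"tz": -5,"twist": 0},
    {"claw": 0,"tx": 0,"ty": 0,"tz": -15,"twist": 0},
    {"claw": 0,"tx": 0,"ty": 0,"tz": -45,"twist": 0},
    {"claw": 0,"tx": 0,"ty": 0,"tz": -85,"twist": 0},
    {"claw": 0,"tx": -35,"ty": -22,"tz": -123,"twist": 0},
    {"claw": 0,"tx": -70,"ty": -44,"tz": -123,"twist": 0},
    {"claw": 0,"tx": -70,"ty": -44,"tz": -123,"twist": 0},
    {"claw": 0,"tx": -70,"ty": -44,"tz": -123,"twist": 0},
  ],
)

```text
time_s: 20.45
position: [0.4684, 0.057, 0.3192]
orientation: [[0.997, -0.081, -0.0], [-0.081, -0.997, -0.0], [0.0, 0.0, -1.0]]
contact_force: [0.2, -0.5, 0.3]
opening: 0.001
grip_force: 0.0
```

```bash
python3 -c "
from h import *
look('w8')"
```

```text
t 20.45 at F [-80.7  -1.1] z 319.2 f [ 0.2 -0.5  0.3] -> t [ 70.7 -46.2 109.2] twist -0.0003
[ 18.3 115.9]
[ 18.2 -49.8]
[-41.8 -51.8]
[-41.7 120.8]
183 103 134 50
```

The stretcher has not moved and the arm is clear, so I hand the job in.

```bash
python3 -c "
from cell import arm
print(arm.job_done())"
```

```text
the job is handed in; nothing more can be done
None
```

The gauging job is done and handed in, though no verdict came back: the go plunger went fully down through the bore, the no-go plunger was refused at about 8 mm of travel under an 11.5 N press, and the stretcher is at the no-go stop with both plungers up and the arm clear.

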